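# Unmould the palm-sugar blocks

### The arm

A 6-joint arm with a two-finger parallel gripper is mounted at the origin on the work surface. World frame = base frame: x ahead of the robot, y to its left, z up, the work surface at z = 0. Lengths are in mm, angles in rad, forces in N, time in s.
With the tool pointing down it reaches from about 275 to 825 mm from the base axis. Payload 4.9 kg.
Tool frame: the origin (TCP) lies midway between the tips of the shut fingers; the grasp point (between the pads) lies 19 mm behind it (arm.grip_depth is the z of the grasp point in the tool frame, in mm); z points along the fingers, y is the line along which they close (so a half turn about z gives the same grasp; the last joint's range is limited). The gripper opens to 85 mm and grips with 20 to 120 N. Pads are 22 mm wide; open, the fingers measure 114 mm over their backs; the gripper's body (76 mm by 85 mm) begins 54 mm behind the grasp point. The pads swing forward as they close: fully open they stand 13 mm farther back than shut.
Start: joints at [0.993, 0.326, -0.193, 1.052, 0, 1.437], TCP at [236.153, 496.74, 231.281] pointing down, gripper open.
Joint ranges: [-2.65, 2.65], [-0.97, 1.79], [-1.3, 1.35], [-1.93, 2.1], [-1.47, 1.37], [-3.14, 3.14]. Speed limits (rad/s): [2.57, 2.57, 3.14, 3.14, 3.14, 3.14].

### API

Orientations are given as a rotation vector (axis times angle).
In Python, from cell import readout, eyes, arm gives the robot as it stands.
- The arm moves only by the shell command python3 -m jog 'ROWS' [OPENING] [FORCE]. ROWS is JSON, a list that holds one entry, the list of rows, each a list of 6 numbers: the shift along the world's x, y, z in mm, then the turn, a rotation vector about the world's x, y, z in rad. In form: [[[x, y, z, rx, ry, rz], ...]]. A call has 1 to 20 rows; each row is the pose to reach, as a shift and turn from the pose commanded when the call began; what a row does not reach only later rows make up. A row lasts 1/8 s, in which the tool goes at most 62.5 mm and 10.7 degrees, less where a joint would pass 70% of its speed; a pose out of reach is approached as far as the arm can. A call with a gripper value outside its range is refused whole. OPENING is the opening, from 0 (shut) to 1 (fully open), set as the call begins (- or left out, the last holds). The fingers move at their own pace and stop on an object; FORCE is the grip in N (left out, the last holds). Time passes only in rows, so rows that repeat a pose let the fingers close. It gives the time, the measured TCP pose, the force, the opening and the grip force at its end, in the units of the state.
- readout.state(): the state, without advancing time (a new reading comes with each control period).
- eyes.grab_frame(name): name is "scene" or "top" or "wrist"; returns a dict with "pixels" (420x560x3 uint8, red, green, blue), "fx", "fy", "cx", "cy" (pixels), "world_from_camera" (4x4, takes a point from camera to world coordinates). Camera axes: x right, y up, looking along -z (the intrinsics and any distortion apply to the point x, -y, -z); pixel columns grow to the right and rows downward; lengths in mm; the calibration is good to about 2 mm. A picture is of the moment at which its call begins. There is no depth.
- arm.sign_off(): hands the job in; it is judged then, once.
The state is a dict: "clock": time; "joints": joint angles; "joint_vel": joint speeds; "effort": joint torques, N m; "ee_pos": TCP position; "orientation": TCP orientation; "contact_force": force on the tool from outside, world axes, zero at the start; "wrist_torque": the same for the moment, N m; "grip_width": finger opening in mm; "gripper_force": force on a finger pad.
Only numpy, scipy, OpenCV 4.12 (cv2) and the standard library are available. Lean on these libraries where they do the work, as an engineer would, in place of code of your own. Each camera call takes 0.05 s, during which the arm holds its last target. There are 200 camera calls.

### The job

The palm-sugar blocks in the wooden mould have set. First clear the way: lay the white scoop that is on the drying board level on the cork mat, and slide the red-handled scraper that lies across the mould blade first into the slot of the dark holder until it is fully home, leaving the blocks in the mould until both are put away. Then lift every block out of its cavity and set it on the drying board, lying flat, right way up and wholly on the board, without disturbing the bowls, sugar pot or teapot.

Things in the scene. Friction and masses are not known exactly. Their poses are not given: they have to be found in the camera images.
- mould: Fixed tan wooden mould, 310 (x) x 88 (y) x 44 mm. Origin: centre of its underside. Five open cavities along x, centres at x = -120, -60, 0, 60, 120 mm, each 50 (x) x 64 (y) mm, floor 12 mm up, walls up to 44 mm. Both long side walls (12 mm thick) are cut away over 36 mm (x) at the middle of each cavity, down to its floor, so that fingers reach the two ends of a block.
- block1: Hard dark-brown palm-sugar block, 46 (x) x 60 (y) x 30 mm high, 0.11 kg, with a pressed lighter square and cross on top. Origin: centre of its underside, z up through the top. It starts in a mould cavity with 2 mm play all round, its top 2 mm below the mould's top; grip across its 60 mm (y). May be absent.
- block2: Hard dark-brown palm-sugar block, 46 (x) x 60 (y) x 30 mm high, 0.11 kg, with a pressed lighter square and cross on top. Origin: centre of its underside, z up through the top. It starts in a mould cavity with 2 mm play all round, its top 2 mm below the mould's top; grip across its 60 mm (y). May be absent.
- block3: Hard dark-brown palm-sugar block, 46 (x) x 60 (y) x 30 mm high, 0.11 kg, with a pressed lighter square and cross on top. Origin: centre of its underside, z up through the top. It starts in a mould cavity with 2 mm play all round, its top 2 mm below the mould's top; grip across its 60 mm (y). May be absent.
- block4: Hard dark-brown palm-sugar block, 46 (x) x 60 (y) x 30 mm high, 0.11 kg, with a pressed lighter square and cross on top. Origin: centre of its underside, z up through the top. It starts in a mould cavity with 2 mm play all round, its top 2 mm below the mould's top; grip across its 60 mm (y). May be absent.
- block5: Hard dark-brown palm-sugar block, 46 (x) x 60 (y) x 30 mm high, 0.11 kg, with a pressed lighter square and cross on top. Origin: centre of its underside, z up through the top. It starts in a mould cavity with 2 mm play all round, its top 2 mm below the mould's top; grip across its 60 mm (y). May be absent.
- board: Fixed pale wooden drying board, 320 (x) x 110 (y) x 12 mm thick, origin at the centre of its underside; it has five fields marked by thin lines, 58 mm apart along x. Top is 12 mm above the origin.
- scoop: White plastic scoop, 154 mm long, 0.06 kg, lying on the board at the start. Origin on its underside; x axis runs from handle to bowl. Open box-shaped bowl x = 6 to 74 mm, 56 mm wide (y), 34 mm high; straight handle x = -80 to 6 mm, 18 mm wide (y), z = 14 to 30 mm, with a foot at its end.
- scoop_grip (a point): Point in the scoop's handle, 15 mm behind the scoop's origin (x = -15 mm) and 22 mm above its underside; grip 18 mm across y.
- mat: Fixed cork mat, 180 (x) x 110 (y) x 4 mm, origin at the centre of its underside.
- scraper: Flat scraper, 210 mm long, 0.13 kg, lying across the mould at the start with its handle sticking out on the mould's -y side. Origin: underside, where blade and handle meet. Steel blade x = 0 to 100 mm, 80 mm wide (y), 4 mm thick (z = 0 to 4 mm); red handle x = -110 to 0 mm, 24 mm wide (y), z = 0 to 18 mm.
- scraper_grip (a point): Point in the middle of the scraper's handle section, 35 mm behind the blade (x = -35, z = 9 mm); grip 24 mm across y.
- scraper_tip (a point): Middle of the blade's front edge (x = 100, z = 2 mm of the scraper).
- holder: Fixed dark wooden holder, 100 (x) x 120 (y) x 52 mm. Origin: centre of its underside. A level slot opens in its -x face (x = -50 mm) and runs 90 mm along +x to a stop at x = 40 mm; it is 92 mm wide (y), its floor 30 mm and ceiling 42 mm above the underside. The ceiling is two lips with a 48 mm wide gap open to the top between them.
- holder_stop (a point): Point on the slot's stop, 2 mm above the slot floor, mid-width (x = 40, y = 0, z = 32 mm of the holder), axes as the holder: the blade's front edge touches it when the scraper is fully home (10 mm of blade is then still outside the mouth).
- bowls: Stack of three nested steel tea bowls, 110 mm across, 67 mm high, origin at the centre of the underside. Leave alone.
- sugar_pot: Glass sugar pot with hinged steel lid, 84 mm across, 90 mm high, origin at the centre of the underside. Leave alone.
- teapot: Blue ceramic teapot with bamboo handle, 132 mm across, 160 mm high, origin at the centre of the underside. Leave alone.

How it is judged (in metres and radians):
On the way, in this order (a step that is already met when the one before it is completed fails the run):
1. scoop on the mat and scraper fully home in the holder, all blocks still in the mould (x of scoop in the frame of mat between -0.06 and 0.06 m and y of scoop in the frame of mat between -0.04 and 0.04 m and z of scoop in the frame of mat between -0.001 and 0.01 m and angle between scoop's own z axis and vertical below 0.15 rad and x of scraper_tip in the frame of holder_stop between -0.01 and 0.004 m and y of scraper_tip in the frame of holder_stop between -0.012 and 0.012 m and z of scraper_tip in the frame of holder_stop between -0.004 and 0.01 m and angle between the x axis of scraper and the x axis of holder, either way round below 0.15 rad and distance of each of block1, block2, block3, block4, block5 from where it was at the start of the episode below 0.015 m), for 0.2 s.
2. every block on the drying board (x of block1 in the frame of board between -0.145 and 0.145 m and y of block1 in the frame of board between -0.04 and 0.04 m and z of block1 in the frame of board between 0.008 and 0.018 m and angle between each of block1, block2, block3, block4, block5's own z axis and vertical below 0.15 rad and x of block2 in the frame of board between -0.145 and 0.145 m and y of block2 in the frame of board between -0.04 and 0.04 m and z of block2 in the frame of board between 0.008 and 0.018 m and x of block3 in the frame of board between -0.145 and 0.145 m and y of block3 in the frame of board between -0.04 and 0.04 m and z of block3 in the frame of board between 0.008 and 0.018 m and x of block4 in the frame of board between -0.145 and 0.145 m and y of block4 in the frame of board between -0.04 and 0.04 m and z of block4 in the frame of board between 0.008 and 0.018 m and x of block5 in the frame of board between -0.145 and 0.145 m and y of block5 in the frame of board between -0.04 and 0.04 m and z of block5 in the frame of board between 0.008 and 0.018 m), for 0.2 s.
At the end, for the whole second after the job is handed in: Every block flat and right way up on the board, centre within 145 mm (x), 40 mm (y) of its centre; scoop level on the mat, origin within 60 mm (x), 40 mm (y) of its centre; blade in the slot, front edge within 10 mm of the stop, 12 mm of the middle, 0.15 rad of straight; all released, at rest (all of step 2 and x of scoop in the frame of mat between -0.06 and 0.06 m and y of scoop in the frame of mat between -0.04 and 0.04 m and z of scoop in the frame of mat between -0.001 and 0.01 m and angle between scoop's own z axis and vertical below 0.15 rad and x of scraper_tip in the frame of holder_stop between -0.01 and 0.004 m and y of scraper_tip in the frame of holder_stop between -0.012 and 0.012 m and z of scraper_tip in the frame of holder_stop between -0.004 and 0.01 m and angle between the x axis of scraper and the x axis of holder, either way round below 0.15 rad and contact force between each of block1, block2, block3, block4, block5, scoop, scraper and the fingers below 0.2 N and linear speed of each of block1, block2, block3, block4, block5, scoop, scraper below 0.03 m/s); the robot touches nothing.
It fails at once if the bowls is moved by more than 30 mm or tipped (distance of bowls from where it was at the start of the episode above 0.03 m or angle between bowls's own z axis and vertical above 0.4 rad).
It fails at once if the sugar pot is moved by more than 30 mm or tipped (distance of sugar_pot from where it was at the start of the episode above 0.03 m or angle between sugar_pot's own z axis and vertical above 0.4 rad).
It fails at once if the teapot is moved by more than 30 mm or tipped (distance of teapot from where it was at the start of the episode above 0.03 m or angle between teapot's own z axis and vertical above 0.4 rad).
Of block1, block2, block3, block4, block5 only 3 to 5 are there at a start; the rules pass over those that are not, and their reading is None.
At some moment in a run one of scoop may be knocked a few centimetres aside while the robot is not near it.
Once in a run the grip may slacken for a moment while it holds something.
It also fails if it takes over 210 s, if anything falls off the work surface, if the arm or the gripper's body presses on something with over 40 N, if the wrist force passes 120 N, or if a joint passes its speed limit or range.

## Working session

There is one attempt and no reset: what is moved stays moved. The work goes in short steps, Python scripts to look and compute and a shell command to move; the robot and the scene stay as the last step left them, time stands still between calls to the robot, and variables do not carry over. Pictures are saved under pics/ and viewed, at most 20 in all, crops included, and the job is handed in when it is done.

```bash
ls; mkdir -p pics; python3 - <<'E'
from cell import readout, eyes, arm
import cv2,json
print(readout.state(), arm.grip_depth)
for n in ("scene","top","wrist"):
    f=eyes.grab_frame(n); cv2.imwrite(f"pics/{n}0.png",f["pixels"][:,:,::-1]); print(n,{k:(v.tolist() if hasattr(v,'tolist') else v) for k,v in f.items() if k!="pixels"})
E
```

```text
pics
{'clock': 0.0, 'joints': array([ 9.92772831e-01,  3.26969981e-01, -1.93604813e-01,  1.05198544e+00,
        1.07045653e-05,  1.43660451e+00]), 'joint_vel': array([ 0.00038059, -0.00134372, -0.00066007,  0.00032204, -0.00041776,
       -0.00105087]), 'effort': array([ 2.55733154e-03, -4.43391252e+01,  2.62444550e+01,  1.53337664e-02,
        7.82598613e-05, -9.25037369e-06]), 'ee_pos': array([235.82980859, 496.22295455, 230.47967527]), 'orientation': array([-6.91323265e-01, -3.06394245e+00,  2.59052658e-03]), 'contact_force': array([-0.49310795, -0.69913023,  0.70124524]), 'wrist_torque': array([0.02586159, 0.03313894, 0.00908411]), 'gripper_force': 0.0, 'grip_width': 85.2765860650448} -18.700000000000003
scene {'fx': 437.76144425493766, 'fy': 437.76144425493766, 'cx': 281.53489266021546, 'cy': 210.6728693030643, 'world_from_camera': [[0.8759834647448964, -0.4179376592446573, 0.2407926130067602, 916.1708776209609], [0.48227195788621624, 0.7504564379760286, -0.45191690977095184, -730.7060475037227], [0.008168728794757095, 0.5119992653172735, 0.8589470438766582, 1200.8029882812577], [0.0, 0.0, 0.0, 1.0]]}
top {'fx': 400.22333383448864, 'fy': 400.22333383448864, 'cx': 283.58946915871195, 'cy': 216.69261983668892, 'world_from_camera': [[0.023370550609604863, 0.9960686201483915, -0.08544659922947968, 515.8160115907308], [-0.9997005743976656, 0.023904342561824145, 0.0052291448311337675, -153.42379586876015], [0.007251131855227879, 0.085298806336117, 0.9963290293494675, 1137.17060603824], [0.0, 0.0, 0.0, 1.0]]}
wrist {'fx': 367.55645624413137, 'fy': 367.55645624413137, 'cx': 270.94143205424473, 'cy': 202.73076664281223, 'world_from_camera': [[0.4297697623888543, -0.8669507320931621, -0.2523774543404324, 171.96920618037828], [0.9029370216686805, 0.41213270685409037, 0.12186618415792026, 526.6407752316812], [-0.0016389741668420537, -0.2802553479672593, 0.9599240874670402, 372.1716333529693], [0.0, 0.0, 0.0, 1.0]]}
```

View pics/top0.png

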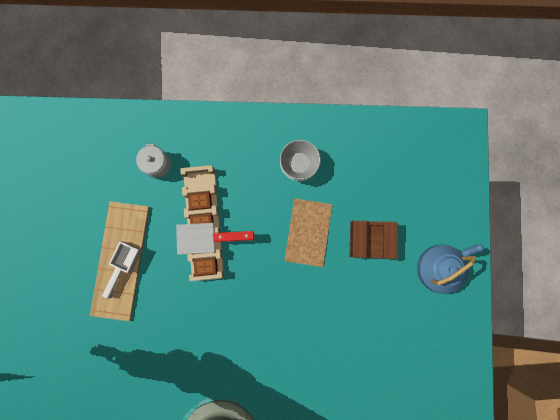

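View pics/scene0.png

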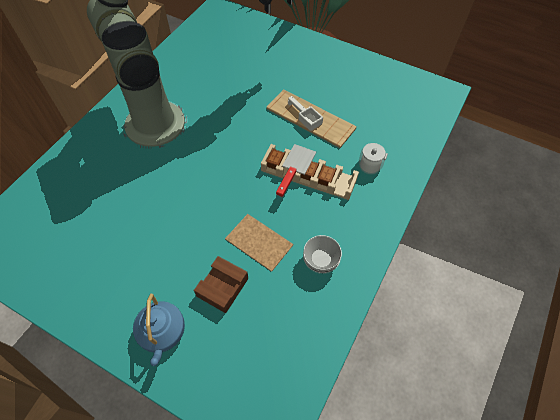

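```bash
python3 - <<'E'
import cv2,numpy as np
t=cv2.imread('pics/top0.png');s=cv2.imread('pics/scene0.png');w=cv2.imread('pics/wrist0.png')
c=lambda im,x,y,a,b:cv2.resize(im[y:y+b,x:x+a],(400,300),interpolation=cv2.INTER_CUBIC)
o=np.vstack([np.hstack([c(t,80,160,200,150+10),c(t,280,195,120,90)]),np.hstack([c(s,180,240,120,90),c(w,0,0,560,420)])])
cv2.imwrite('pics/c1.png',o)
E
```

```text
(no output)
```

View pics/c1.png

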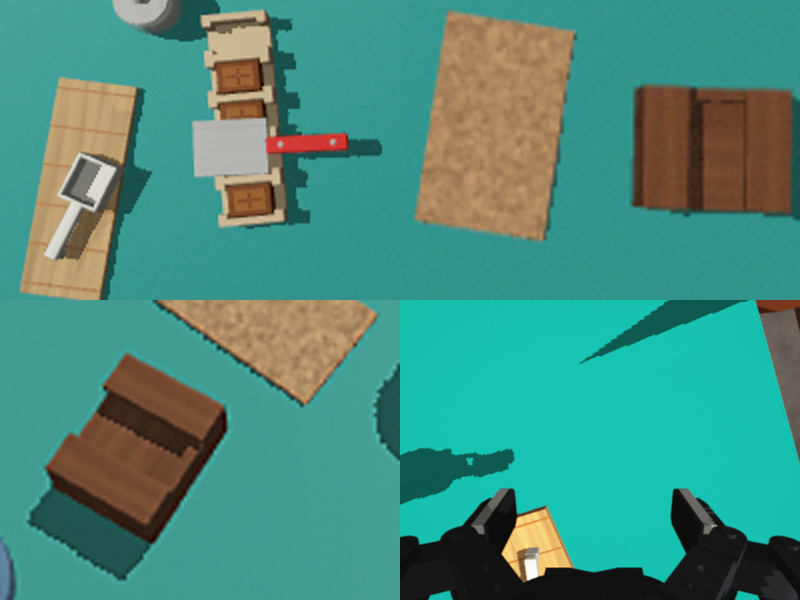

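```bash
cat > h.py <<'E'
import cv2,numpy as np,pickle
from cell import readout, eyes, arm
def grab(name,tag):
    f=eyes.grab_frame(name); f={k:np.array(v) for k,v in f.items()}
    cv2.imwrite(f'pics/{tag}.png',f['pixels'][:,:,::-1]); pickle.dump(f,open(f'/tmp/{tag}.pkl','wb')); return f
def load(tag): return pickle.load(open(f'/tmp/{tag}.pkl','rb'))
def rays(f,uv):
    uv=np.atleast_2d(np.float64(uv)); M=f['world_from_camera']
    d=np.c_[(uv[:,0]-f['cx'])/f['fx'],-(uv[:,1]-f['cy'])/f['fy'],-np.ones(len(uv))]
    return M[:3,3],d@M[:3,:3].T
def plane(f,uv,z):
    o,d=rays(f,uv); return o+d*((z-o[2])/d[:,2])[:,None]
def proj(f,P):
    M=f['world_from_camera']; p=(np.atleast_2d(P)-M[:3,3])@M[:3,:3]
    return np.c_[f['cx']+f['fx']*p[:,0]/-p[:,2],f['cy']-f['fy']*p[:,1]/-p[:,2]]
def tri(f1,u1,f2,u2):
    o1,d1=rays(f1,u1);o2,d2=rays(f2,u2);out=[]
    for a,b in zip(d1,d2):
        s=np.linalg.lstsq(np.c_[a,-b],o2-o1,rcond=None)[0]; p,q=o1+a*s[0],o2+b*s[1]
        out.append(np.r_[(p+q)/2,np.linalg.norm(p-q)])
    return np.array(out)
def mask(f,lo,hi):
    m=cv2.inRange(cv2.cvtColor(f['pixels'],cv2.COLOR_RGB2HSV),np.array(lo),np.array(hi)); return m
def boxes(m,amin=60):
    cs,_=cv2.findContours(m,cv2.RETR_EXTERNAL,cv2.CHAIN_APPROX_NONE)
    return sorted([(cv2.contourArea(c),cv2.boxPoints(cv2.minAreaRect(c)),c) for c in cs if cv2.contourArea(c)>amin],key=lambda t:-t[0])
E
python3 - <<'E'
from h import *
f=grab('top','t1');g=grab('scene','s1')
hsv=cv2.cvtColor(f['pixels'],cv2.COLOR_RGB2HSV)
for n,p in dict(board=(135,215),mould=(205,185),block=(200,201),blade=(190,240),handle=(235,237),cork=(308,235),holder=(360,240),gap=(377,240),scoop=(127,248),table=(250,300),hs=(115,280)).items(): print(n,p,hsv[p[1],p[0]],plane(f,p,20)[0].round())
E
```

```text
board (135, 215) [ 18 101 192] [606. 256.  20.]
mould (205, 185) [ 19  69 202] [696.  64.  20.]
block (200, 201) [ 13 171 148] [650.  76.  20.]
blade (190, 240) [ 30   6 182] [540. 100.  20.]
handle (235, 237) [  1 192 207] [552. -25.  20.]
cork (308, 235) [ 16 122 172] [ 562. -229.   20.]
holder (360, 240) [ 11 160 116] [ 551. -374.   20.]
gap (377, 240) [ 11 155 112] [ 553. -422.   20.]
scoop (127, 248) [ 26  17 121] [514. 273.  20.]
table (250, 300) [ 88 172 147] [379. -72.  20.]
hs (115, 280) [ 27  13 176] [425. 301.  20.]
```

```bash
python3 -m jog '[[[60,-45,20,0,0,0],[110,-80,40,0,0,0],[160,-115,60,0,0,0],[200,-150,80,0,0,0],[240,-180,90,0,0,0],[250,-190,90,0,0,0],[250,-190,90,0,0,0],[250,-190,90,0,0,0]]]'
python3 - <<'E'
from h import *
f=grab('wrist','w1'); print(readout.state()['ee_pos'],readout.state()['orientation'],f['world_from_camera'][:3,3])
E
```

```text
clock: 1.25
ee_pos: [484.7, 307.6, 320.7]
orientation: [-0.689, -3.064, 0.001]
contact_force: [-0.5, -0.5, 0.3]
grip_width: 85.5
gripper_force: 0.0
[484.63222652 307.78110837 320.84490252] [-6.87841247e-01 -3.06409540e+00  6.14786942e-04] [420.86496424 337.64405248 462.37210982]
```

View pics/w1.png

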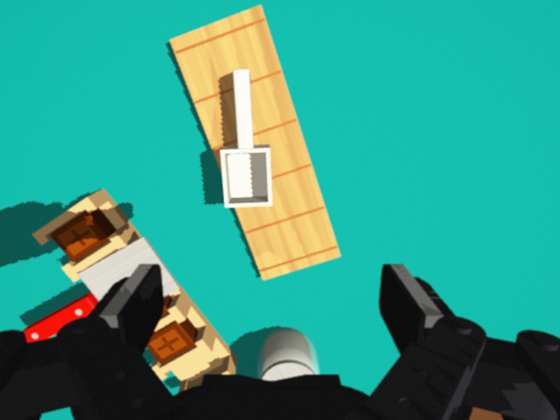

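```bash
python3 -m jog '[[[-10,-50,0,0,0,0],[-20,-100,0,0,0,0],[-20,-100,0,0,0,0],[-20,-100,0,0,0,0]]]'
python3 - <<'E'
from h import *
a=load('w1');b=grab('wrist','w2')
def scoop(f):
    m=mask(f,(0,0,140),(180,45,255)); m[215:]=0
    return boxes(m,500)
def brd(f):
    m=mask(f,(10,50,120),(28,200,255)); return boxes(cv2.morphologyEx(m,cv2.MORPH_OPEN,np.ones((3,3))),3000)
for f in(a,b):
    for A,p,c in scoop(f): print('white',A,p.round(1).tolist())
    for A,p,c in brd(f): print('brd',A,p.round(1).tolist(),[q.tolist() for q in cv2.approxPolyDP(c,8,True)[:,0]])
E
```

```text
clock: 1.8
ee_pos: [465.7, 207.8, 321.5]
orientation: [0.689, 3.065, 0.001]
contact_force: [-0.5, 0.2, 0.4]
grip_width: 85.5
gripper_force: 0.0
white 3940.5 [[214.6999969482422, 70.5999984741211], [263.8999938964844, 67.4000015258789], [272.79998779296875, 204.89999389648438], [223.60000610351562, 208.10000610351562]]
brd 18725.0 [[167.3000030517578, 34.5], [260.6000061035156, 4.800000190734863], [340.3999938964844, 255.6999969482422], [247.10000610351562, 285.3999938964844]] [[257, 6], [170, 43], [218, 162], [236, 134], [233, 90], [225, 117], [220, 92], [233, 87], [234, 69], [250, 71], [253, 144], [270, 148], [272, 205], [235, 210], [265, 279], [339, 252]]
white 4145.5 [[306.0, 43.0], [357.0, 43.0], [357.0, 186.0], [306.0, 186.0]]
brd 18664.0 [[253.8000030517578, 12.100000381469727], [349.8999938964844, -18.299999237060547], [429.20001220703125, 232.8000030517578], [333.1000061035156, 263.1000061035156]] [[256, 14], [302, 157], [304, 122], [321, 114], [321, 66], [308, 67], [322, 45], [340, 44], [339, 122], [358, 125], [357, 179], [311, 186], [335, 261], [414, 237], [356, 1], [292, 0]]
brd 3266.5 [[191.3000030517578, 315.0], [250.3000030517578, 270.79998779296875], [313.8999938964844, 355.6000061035156], [254.89999389648438, 399.79998779296875]] [[249, 273], [242, 297], [195, 320], [206, 331], [248, 303], [274, 309], [267, 331], [222, 350], [230, 363], [256, 365], [296, 340], [292, 361], [263, 377], [272, 380], [304, 353]]
```

View pics/w2.png

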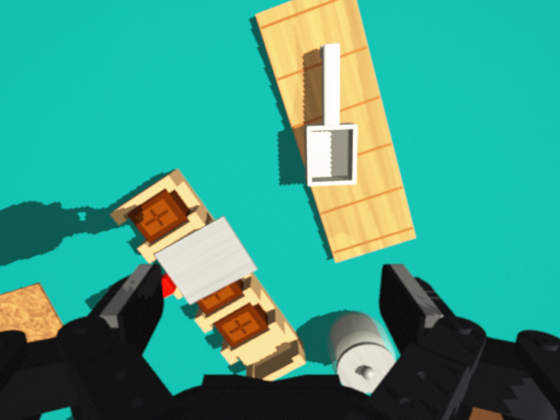

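```bash
python3 - <<'E'
from h import *
a=load('w1');b=load('w2')
P=tri(a,[(234,69),(250,70.5),(272,205),(225,208),(270,147),(220,148),(170,41),(264,280),(340,256)],b,[(322.5,44.5),(340,44),(357,184),(308,187),(357,125),(306,125),(256,14.5),(334.5,262),(415,238)])
print(P.round(1))
h=plane(a,[(234,69),(250,70.5),(238,145),(254,144)],42);g=plane(b,[(322.5,44.5),(340,44),(323,123),(340,122)],42);print(h.round(),g.round())
bw=plane(a,[(272,205),(225,208),(270,147),(220,148)],46);bb=plane(b,[(357,184),(308,187),(357,125),(306,125)],46);print(bw.round(),bb.round())
ba=plane(a,[(170,41),(264,280),(340,256),(262,5)],12);bc=plane(b,[(256,14.5),(334.5,262),(415,238)],12);print(ba.round(1),bc.round(1))
for q in (ba,bc): print((q[0]+q[2])/2, np.degrees(np.arctan2(*(q[1]-q[0])[1::-1])), np.linalg.norm(q[1]-q[0]),np.linalg.norm(q[2]-q[1]))
c=(h+g)/2
for q in (h,g): 
  e=(q[0]+q[1])/2; n=(q[2]+q[3])/2; print('handle',e,n,np.degrees(np.arctan2(*(n-e)[1::-1])))
for q in (bw,bb): print('bowl c',q.mean(0))
E
```

```text
[[ 3.773e+02  3.123e+02  2.670e+01  7.000e-01]
 [ 3.862e+02  3.281e+02  3.450e+01  1.000e+00]
 [ 5.325e+02  2.858e+02  5.000e+01  1.000e+00]
 [ 5.131e+02  2.332e+02  4.510e+01  6.000e-01]
 [ 4.717e+02  3.121e+02  4.070e+01  1.500e+00]
 [ 4.476e+02  2.600e+02  4.090e+01  3.000e-01]
 [ 3.175e+02  2.599e+02  1.310e+01  1.100e+00]
 [ 6.396e+02  2.227e+02 -1.200e+00  8.000e-01]
 [ 6.465e+02  3.326e+02  1.010e+01  8.000e-01]]
[[378. 313.  42.]
 [387. 328.  42.]
 [453. 280.  42.]
 [460. 297.  42.]] [[378. 310.  42.]
 [386. 327.  42.]
 [454. 278.  42.]
 [461. 296.  42.]]
[[533. 285.  46.]
 [513. 233.  46.]
 [470. 313.  46.]
 [447. 261.  46.]] [[534. 286.  46.]
 [513. 233.  46.]
 [472. 311.  46.]
 [447. 260.  46.]]
[[317.8 259.6  12. ]
 [633.7 225.8  12. ]
 [645.1 332.7  12. ]
 [329.4 369.6  12. ]] [[316.7 260.   12. ]
 [632.3 223.2  12. ]
 [645.9 332.1  12. ]]
[481.46718357 296.14166145  12.        ] -6.102376993522982 317.69855977092647 107.44596515372803
[481.29646452 296.09395536  12.        ] -6.665541217724461 317.76706618095204 109.82864436593434
handle [382.87263391 320.70519771  42.        ] [456.53882509 288.86725968  42.        ] -23.373614184126026
handle [382.22692399 318.09705139  42.        ] [457.352508   286.91809643  42.        ] -22.539645595025913
bowl c [490.7969477  273.11992792  46.        ]
bowl c [491.55243674 272.52482368  46.        ]
```

```bash
python3 -m jog '[[[-14,44,-50,0,0,0.037],[-27,87,-110,0,0,0.037],[-27,87,-170,0,0,0.037],[-27,87,-220,0,0,0.037],[-27,87,-260,0,0,0.037],[-27,87,-285,0,0,0.037],[-27,87,-304,0,0,0.037],[-27,87,-304,0,0,0.037],[-27,87,-304,0,0,0.037]]]'
python3 -c "
from h import *
s=readout.state();print(s['ee_pos'],s['orientation'],s['contact_force']);grab('scene','s2')"
```

```text
clock: 2.98
ee_pos: [439.4, 294.7, 17.7]
orientation: [0.632, 3.077, 0.001]
contact_force: [-0.3, 0.4, -0.2]
grip_width: 85.4
gripper_force: 0.0
[439.40637985 294.74591831  17.70206913] [6.32462448e-01 3.07675968e+00 7.97267170e-04] [-0.26117647  0.35826289 -0.18862829]
```

```bash
python3 -m jog '[[[0,0,0,0,0,0],[0,0,0,0,0,0],[0,0,0,0,0,0],[0,0,0,0,0,0],[0,0,0,0,0,0],[0,0,0,0,0,0],[0,0,0,0,0,0],[0,0,0,0,0,0]]]' 0 50
python3 -m jog '[[[0,0,20,0,0,0],[0,0,60,0,0,0],[0,0,110,0,0,0],[0,0,150,0,0,0],[0,0,150,0,0,0],[0,0,150,0,0,0]]]'
python3 - <<'E'
from h import *
f=load('t1'); 
m=mask(f,(10,90,130),(20,170,255)); m[:, :270]=0;m[190:280,340:]=0
for A,p,c in boxes(m,1000): 
    q=plane(f,p,4);print('cork',A,p.round(1).tolist(),q.round(1).tolist(),q.mean(0),[np.linalg.norm(q[i]-q[i-1]).round(1) for i in range(4)])
g=load('s1'); m=mask(g,(10,90,100),(20,170,255)); m[:200]=0;m[:,320:]=0
for A,p,c in boxes(m,700): print('scene',A,[x[0].tolist() for x in cv2.approxPolyDP(c,6,True)],plane(g,cv2.approxPolyDP(c,6,True)[:,0],4).round())
E
```

```text
clock: 4.03
ee_pos: [439.5, 293.9, 17.6]
orientation: [0.634, 3.076, 0.001]
contact_force: [-0.9, -1.1, 5.4]
grip_width: 17.2
gripper_force: 50.4
clock: 4.78
ee_pos: [438.4, 293.4, 166.3]
orientation: [-0.634, -3.076, 0.001]
contact_force: [0.5, -0.4, -1.1]
grip_width: 16.8
gripper_force: 49.6
cork 2312.5 [[284.29998779296875, 260.6000061035156], [293.6000061035156, 198.3000030517578], [331.70001220703125, 204.10000610351562], [322.29998779296875, 266.3999938964844]] [[488.9, -164.1, 4.0], [666.2, -186.7, 4.0], [652.5, -295.7, 4.0], [475.4, -271.7, 4.0]] [ 570.74934225 -229.54968881    4.        ] [np.float64(108.4), np.float64(178.8), np.float64(109.8), np.float64(178.7)]
scene 1819.0 [[247, 214], [225, 238], [272, 270], [292, 244]] [[ 491. -165.    4.]
 [ 476. -271.    4.]
 [ 654. -293.    4.]
 [ 665. -189.    4.]]
```

```bash
python3 -m jog '[[[10,-45,0,0,0,0.02],[20,-95,0,0,0,0.05],[31,-145,0,0,0,0.08],[42,-195,0,0,0,0.11],[53,-245,0,0,0,0.14],[64,-295,0,0,0,0.17],[75,-345,0,0,0,0.2],[86,-395,0,0,0,0.23],[97,-445,0,0,0,0.26],[108,-490,0,0,0,0.277],[115,-521,0,0,0,0.277],[115,-521,0,0,0,0.277],[115,-521,0,0,0,0.277]]]'
python3 - <<'E'
from h import *
f=grab('top','t2');g=grab('scene','s2')
c=lambda im,x,y,a,b:cv2.resize(im['pixels'][y:y+b,x:x+a,::-1],(400,300),interpolation=cv2.INTER_CUBIC)
cv2.imwrite('pics/c2.png',np.hstack([c(f,220,150,200,150),c(g,180,150,200,150)]))
E
```

```text
clock: 6.4
ee_pos: [552.9, -226.2, 165.4]
orientation: [-0.204, -3.132, -0.003]
contact_force: [0.1, 0.2, -1.6]
grip_width: 17.3
gripper_force: 49.6
```

View pics/c2.png

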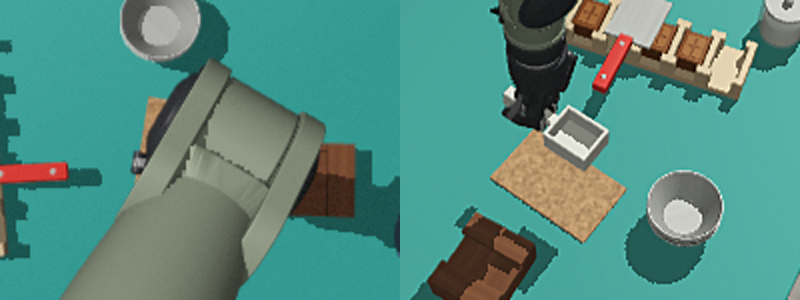

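```bash
python3 -m jog '[[[0,-1,-45,0,0,0],[0,-1,-90,0,0,0],[0,-1,-125,0,0,0],[0,-1,-142,0,0,0],[0,-1,-150,0,0,0],[0,-1,-154,0,0,0],[0,-1,-155,0,0,0],[0,-1,-155,0,0,0]]]'; python3 -c "
from cell import readout;s=readout.state();print(s['contact_force'],s['grip_width'])"
```

```text
clock: 7.5
ee_pos: [554.7, -228.6, 13.1]
orientation: [0.204, 3.134, -0.001]
contact_force: [-0.2, 0.4, -0.4]
grip_width: 17.0
gripper_force: 49.6
[-0.17701268  0.43271279 -0.40818707] 16.99871210292576
```

```bash
python3 -m jog '[[[0,0,0,0,0,0],[0,0,0,0,0,0]]]'; python3 -m jog '[[[0,0,-1,0,0,0],[0,0,-1,0,0,0]]]'
```

```text
clock: 7.75
ee_pos: [554.3, -228.4, 12.6]
orientation: [0.204, 3.135, -0.0]
contact_force: [-0.2, -0.3, -0.7]
grip_width: 17.3
gripper_force: 49.6
clock: 8.0
ee_pos: [554.0, -228.3, 11.2]
orientation: [-0.204, -3.135, -0.0]
contact_force: [0.0, 0.5, 0.2]
grip_width: 16.9
gripper_force: 49.6
```

```bash
python3 -m jog '[[[0,0,-1,0,0,0],[0,0,-1,0,0,0]]]'; python3 -m jog '[[[0,0,-1,0,0,0],[0,0,-1,0,0,0]]]';
```

```text
clock: 8.25
ee_pos: [554.0, -228.2, 10.1]
orientation: [-0.204, -3.135, -0.0]
contact_force: [-1.0, 0.5, -0.4]
grip_width: 17.1
gripper_force: 49.6
clock: 8.5
ee_pos: [554.2, -228.3, 9.7]
orientation: [0.204, 3.135, -0.0]
contact_force: [-0.7, 0.0, 2.8]
grip_width: 17.3
gripper_force: 50.0
```

```bash
python3 -m jog '[[[0,0,0,0,0,0],[0,0,0,0,0,0],[0,0,0,0,0,0],[0,0,0,0,0,0],[0,0,40,0,0,0],[0,0,90,0,0,0],[0,0,140,0,0,0],[-10,20,190,0,0,0],[-20,60,240,0,0,0],[-40,110,290,0,0,0],[-60,148,310,0,0,0],[-60,148,310,0,0,0],[-60,148,310,0,0,0],[-60,148,310,0,0,0]]]' 1
python3 - <<'E'
from h import *
grab('wrist','w3')
E
```

```text
clock: 10.25
ee_pos: [494.1, -80.9, 318.2]
orientation: [-0.205, -3.133, -0.0]
contact_force: [-0.2, 1.2, -0.6]
grip_width: 85.6
gripper_force: 0.0
```

View pics/w3.png

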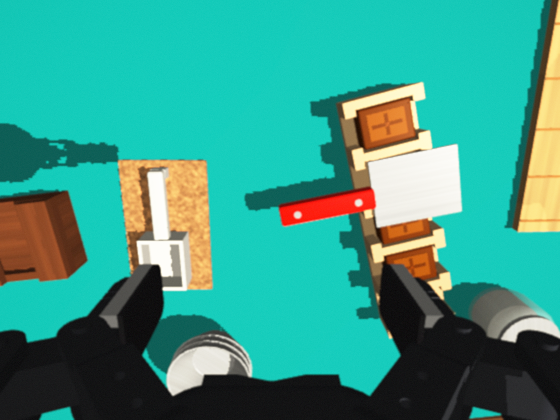

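```bash
python3 -m jog '[[[0,-50,0,0,0,0],[-20,-100,0,0,0,0],[-20,-130,0,0,0,0],[-20,-130,0,0,0,0],[-20,-130,0,0,0,0]]]'
python3 - <<'E'
from h import *
a=load('w3');b=grab('wrist','w4')
for f in(a,b):
    m=mask(f,(0,170,120),(4,255,255))|mask(f,(176,170,120),(180,255,255))
    for A,p,c in boxes(m,500): print('red',A,p.round(1).tolist(),[q.tolist() for q in cv2.approxPolyDP(c,4,True)[:,0]],plane(f,p,62).round(1).tolist())
    m=mask(f,(0,0,150),(180,30,255)); m[240:]=0
    for A,p,c in boxes(m,800): print('white',A,p.round(1).tolist(),[q.tolist() for q in cv2.approxPolyDP(c,4,True)[:,0]],plane(f,p,48).round(1).tolist())
E
```

```text
clock: 10.92
ee_pos: [473.9, -210.3, 318.5]
orientation: [-0.205, -3.134, -0.002]
contact_force: [-0.5, -0.1, 0.3]
grip_width: 85.3
gripper_force: 0.0
red 1805.5 [[278.70001220703125, 206.3000030517578], [372.1000061035156, 187.60000610351562], [376.20001220703125, 208.1999969482422], [282.79998779296875, 226.8000030517578]] [[370, 188], [281, 206], [282, 223], [373, 208]] [[543.8, -79.1, 62.0], [535.9, 26.8, 62.0], [560.5, 30.1, 62.0], [568.9, -77.5, 62.0]]
white 5640.0 [[363.3999938964844, 162.10000610351562], [456.29998779296875, 143.5], [469.29998779296875, 208.6999969482422], [376.5, 227.3000030517578]] [[455, 144], [368, 162], [378, 227], [461, 209]] [[508.9, 22.2, 48.0], [501.5, 126.1, 48.0], [580.3, 141.9, 48.0], [589.2, 32.8, 48.0]]
white 963.0 [[147.60000610351562, 169.89999389648438], [166.0, 168.8000030517578], [170.1999969482422, 238.8000030517578], [151.8000030517578, 239.89999389648438]] [[166, 169], [148, 173], [154, 239], [170, 235]] [[485.6, -221.7, 48.0], [487.1, -200.7, 48.0], [571.4, -213.5, 48.0], [569.9, -235.8, 48.0]]
red 1814.5 [[390.8999938964844, 208.5], [487.29998779296875, 190.1999969482422], [491.20001220703125, 210.8000030517578], [394.79998779296875, 229.10000610351562]] [[488, 194], [397, 208], [394, 225], [488, 209]] [[543.2, -82.4, 62.0], [535.8, 25.4, 62.0], [560.8, 30.6, 62.0], [568.7, -78.9, 62.0]]
white 4742.0 [[473.6000061035156, 164.0], [559.0, 148.8000030517578], [570.5, 213.6999969482422], [485.20001220703125, 228.89999389648438]] [[559, 149], [482, 165], [483, 188], [491, 201], [485, 228], [559, 215]] [[507.4, 17.0, 48.0], [502.5, 111.6, 48.0], [582.2, 131.7, 48.0], [588.3, 32.4, 48.0]]
white 836.0 [[257.29998779296875, 174.0], [271.29998779296875, 173.6999969482422], [273.1000061035156, 239.0], [259.0, 239.3000030517578]] [[259, 174], [259, 239], [272, 239], [271, 175]] [[486.7, -227.8, 48.0], [488.4, -211.8, 48.0], [567.9, -220.2, 48.0], [566.2, -237.0, 48.0]]
```

View pics/w4.png

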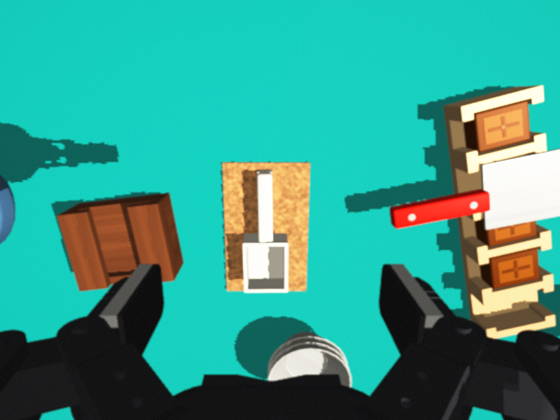

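```bash
python3 -m jog '[[[0,-50,0,0,0,0],[-10,-100,0,0,0,0],[-10,-140,0,0,0,0],[-10,-140,0,0,0,0],[-10,-140,0,0,0,0]]]'
python3 - <<'E'
from h import *
a=load('w4');b=grab('wrist','w5')
for f in(a,b):
    m=mask(f,(0,100,30),(14,255,190)); m[300:]=0; m[:,380:]=0
    for A,p,c in boxes(m,2000): print('holder',A,p.round(1).tolist(),[q.tolist() for q in cv2.approxPolyDP(c,3,True)[:,0]])
c=lambda im,x,y,a,b:cv2.resize(im['pixels'][y:y+b,x:x+a,::-1],(400,300),interpolation=cv2.INTER_CUBIC)
cv2.imwrite('pics/c3.png',np.hstack([c(a,40,180,160,120),c(b,160,180,160,120)]))
E
```

```text
clock: 11.6
ee_pos: [464.4, -349.0, 319.0]
orientation: [-0.202, -3.135, -0.002]
contact_force: [0.5, 0.1, -0.3]
grip_width: 85.2
gripper_force: 0.0
holder 8507.0 [[55.79999923706055, 206.60000610351562], [173.3000030517578, 192.60000610351562], [183.60000610351562, 278.5], [66.0, 292.5]] [[167, 194], [79, 204], [57, 216], [81, 290], [106, 287], [128, 277], [139, 263], [157, 264], [161, 281], [173, 279], [181, 257]]
holder 8250.5 [[173.60000610351562, 198.0], [275.5, 186.39999389648438], [285.3999938964844, 272.8999938964844], [183.5, 284.5]] [[274, 187], [186, 197], [175, 208], [192, 283], [254, 271], [258, 275], [284, 273]]
```

View pics/c3.png

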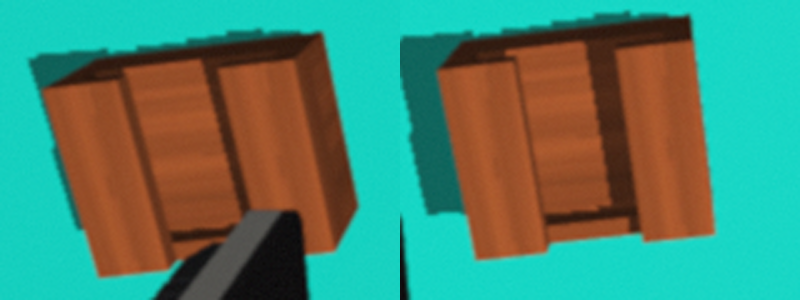

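```bash
python3 - <<'E'
from h import *
a=load('w4');b=load('w5');t=load('t1');s=load('s1')
ua=[(57.2,215.2),(158.4,203.2),(79.2,290.8),(174,280.4)];ub=[(176,207.2),(276.8,196),(190.4,283.6),(285.6,273.6)]
print(tri(a,ua,b,ub).round(1))
ang=lambda v:np.degrees(np.arctan2(v[1],v[0])).round(1)
for f,u in((a,ua),(b,ub)):
    q=plane(f,u,52);print(q.round(1).tolist(),'c',q.mean(0).round(1),'yaw',ang(q[2]-q[0]),ang(q[3]-q[1]),ang(q[0]-q[1])+90,[np.linalg.norm(v).round(1) for v in(q[2]-q[0],q[3]-q[1],q[1]-q[0],q[3]-q[2])])
g=plane(b,[(206.4,203.2),(246.4,199.2),(219.2,280),(257.2,276.4)],52);print('gap',g.mean(0),ang((g[2]+g[3]-g[0]-g[1])),np.linalg.norm(g[1]-g[0]))
w3=load('w3')
print('handle z',tri(w3,[(281,206),(282,223),(370,188),(373,208)],a,[(394.5,209),(394.5,226),(485,194),(489,209)]).round(1))
q=plane(w3,[(455,144),(461,209),(368,162),(378,227)],48);print(q.round(1),'tip',(q[0]+q[1])/2,'root',(q[2]+q[3])/2,ang(q[0]+q[1]-q[2]-q[3]))
q=plane(w3,[(370,188),(373,208),(281,206),(282,223)],62);print(q.round(1),'root',(q[0]+q[1])/2,'end',(q[2]+q[3])/2)
p=plane(t,boxes(mask(t,(8,120,50),(14,200,140)),600)[0][1],52);print('top',p.round(1).tolist())
print('wrist meas', proj(b,[[0,0,0]]))
E
```

```text
[[ 5.034e+02 -4.652e+02  5.300e+01  4.000e-01]
 [ 5.065e+02 -3.478e+02  4.630e+01  4.000e-01]
 [ 6.032e+02 -4.678e+02  5.170e+01  3.000e-01]
 [ 6.063e+02 -3.493e+02  4.840e+01  0.000e+00]]
[[503.8, -465.9, 52.0], [504.9, -345.7, 52.0], [603.2, -467.6, 52.0], [604.6, -348.0, 52.0]] c [ 554.1 -406.8   52. ] yaw -1.0 -1.3 -0.5999999999999943 [np.float64(99.4), np.float64(99.6), np.float64(120.2), np.float64(119.6)]
[[503.4, -465.5, 52.0], [505.2, -347.7, 52.0], [602.8, -467.6, 52.0], [604.5, -349.2, 52.0]] c [ 554.  -407.5   52. ] yaw -1.2 -0.9 -0.7999999999999972 [np.float64(99.4), np.float64(99.3), np.float64(117.8), np.float64(118.4)]
gap [ 553.48011551 -407.09501478   52.        ] -0.9 46.66554685148294
handle z [[545.9 -76.6  56.5   0.7]
 [565.8 -77.9  58.4   0.8]
 [539.   25.   58.6   3.9]
 [557.4  25.4  66.6   1.6]]
[[501.9 124.7  48. ]
 [579.4 132.2  48. ]
 [509.4  27.3  48. ]
 [589.1  34.6  48. ]] tip [540.61571347 128.46731531  48.        ] root [549.24254514  30.96136872  48.        ] 95.1
[[536.1  24.5  62. ]
 [559.8  26.5  62. ]
 [543.8 -76.4  62. ]
 [564.2 -77.8  62. ]] root [547.94939905  25.48248418  62.        ] end [554.00513617 -77.12764823  62.        ]
top [[1206.7, 660.0, 52.0], [1251.6, -934.4, 52.0], [1197.4, -932.5, 52.0], [1153.2, 655.5, 52.0]]
wrist meas [[ 599.02819707 -423.04346784]]
```

```bash
python3 -m jog '[[[11,42,0,0,0,-0.17],[22,84,0,0,0,-0.34],[33,126,0,0,0,-0.51],[44,168,0,0,0,-0.68],[55,210,0,0,0,-0.85],[66,252,-20,0,0,-1.02],[77,294,-50,0,0,-1.19],[87,338,-90,0,0,-1.363],[87,338,-130,0,0,-1.363],[87,338,-160,0,0,-1.363],[87,338,-160,0,0,-1.363],[87,338,-160,0,0,-1.363]]]'
python3 - <<'E'
from h import *
f=grab('wrist','w6'); print(readout.state()['joints'].round(2))
m=mask(f,(0,170,120),(4,255,255))|mask(f,(176,170,120),(180,255,255))
for A,p,c in boxes(m,500): print('red',A,p.round(1).tolist(),plane(f,p,62).round(1).tolist())
E
```

```text
clock: 13.15
ee_pos: [551.7, -11.7, 160.7]
orientation: [2.131, 2.306, 0.002]
contact_force: [-0.6, -0.5, 1.2]
grip_width: 85.2
gripper_force: 0.0
[-0.16  0.38 -0.3   0.89  0.    1.34]
red 4836.0 [[255.0, 140.0], [290.0, 140.0], [290.0, 290.0], [255.0, 290.0]] [[538.5, 30.3, 62.0], [561.1, 32.1, 62.0], [571.3, -76.4, 62.0], [545.7, -78.4, 62.0]]
```

View pics/w6.png

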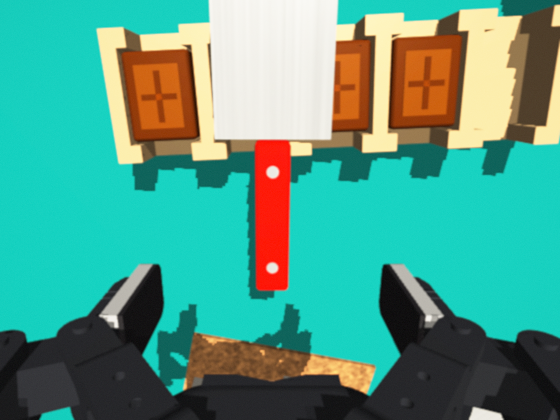

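```bash
python3 -m jog '[[[1,2,-40,0,0,0],[1,2,-80,0,0,0],[1,2,-110,0,0,0],[1,2,-124,0,0,0],[1,2,-124,0,0,0],[1,2,-124,0,0,0]]]'
python3 -m jog '[[[0,0,0,0,0,0],[0,0,0,0,0,0],[0,0,0,0,0,0],[0,0,0,0,0,0],[0,0,0,0,0,0],[0,0,0,0,0,0],[0,0,0,0,0,0]]]' 0 100
python3 -m jog '[[[0,0,10,0,0,0],[0,0,30,0,0,0],[0,0,60,0,0,0],[0,0,100,0,0,0],[0,0,140,0,0,0],[0,0,140,0,0,0],[0,0,140,0,0,0]]]'
python3 - <<'E'
from h import *
f=grab('wrist','w7')
E
```

```text
clock: 13.95
ee_pos: [553.5, -10.5, 36.8]
orientation: [2.132, 2.305, 0.002]
contact_force: [-0.7, 0.2, -0.3]
grip_width: 85.5
gripper_force: 0.0
clock: 14.82
ee_pos: [552.4, -10.3, 35.7]
orientation: [2.133, 2.306, 0.001]
contact_force: [-1.1, 0.3, 5.8]
grip_width: 22.6
gripper_force: 97.7
clock: 15.7
ee_pos: [551.6, -10.2, 174.8]
orientation: [-2.133, -2.306, 0.001]
contact_force: [-0.0, -0.4, -0.7]
grip_width: 22.3
gripper_force: 98.2
```

View pics/w7.png

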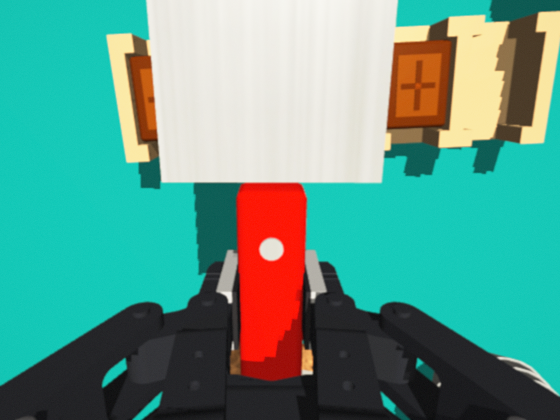

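```bash
python3 -m jog '[[[-18,-33,10,0,0,-0.14],[-36,-66,10,0,0,-0.28],[-54,-99,10,0,0,-0.42],[-72,-132,10,0,0,-0.56],[-90,-165,10,0,0,-0.70],[-108,-198,10,0,0,-0.84],[-126,-231,10,0,0,-0.98],[-144,-264,10,0,0,-1.12],[-162,-297,10,0,0,-1.26],[-180,-330,10,0,0,-1.40],[-198,-363,0,0,0,-1.54],[-217,-395,-20,0,0,-1.665],[-217,-395,-50,0,0,-1.665],[-217,-395,-80,0,0,-1.665],[-217,-395,-80,0,0,-1.665],[-217,-395,-80,0,0,-1.665]]]'
python3 - <<'E'
from h import *
f=grab('wrist','w8');g=grab('scene','s8');t=grab('top','t8')
c=lambda im,x,y,a,b:cv2.resize(im['pixels'][y:y+b,x:x+a,::-1],(400,300),interpolation=cv2.INTER_CUBIC)
cv2.imwrite('pics/c8.png',np.vstack([np.hstack([c(f,0,0,560,420),c(g,140,200,160,120)]),np.hstack([c(t,280,190,120,90),c(g,190,230,80,60)])]))
E
```

```text
clock: 17.75
ee_pos: [335.2, -405.1, 95.4]
orientation: [-3.141, 0.025, 0.001]
contact_force: [0.9, 0.1, -1.0]
grip_width: 22.2
gripper_force: 98.2
```

View pics/c8.png

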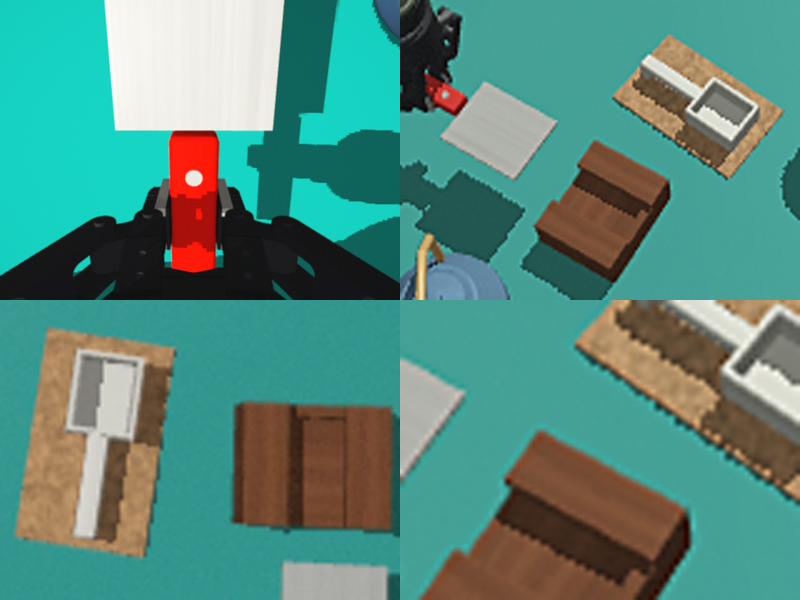

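```bash
python3 - <<'E'
from h import *
t=load('t8');g=load('s8');w=load('w8')
print(tri(t,[(364.9,268.9),(396.1,269.6)],g,[(202.8,249.2),(186.8,271.2)]).round(1))
m=mask(g,(0,0,130),(180,30,255)); m[:225]=0;m[:,:150]=0;m[:,215:]=0
for A,p,c in boxes(m,300): print([q.tolist() for q in cv2.approxPolyDP(c,3,True)[:,0]],plane(g,cv2.approxPolyDP(c,3,True)[:,0],107).round(1).tolist())
m=mask(t,(0,0,130),(180,30,255)); m[:262]=0;m[:,:350]=0;m[290:]=0
for A,p,c in boxes(m,50): print(p.tolist(),plane(t,p,107).round(1).tolist())
print(readout.state()['ee_pos'])
# holder top corners cross-check in top view
h=load('t1');print(plane(h,[(280+233*.3,195+85*.3),],52))
E
```

```text
[[ 476.6 -369.4  104.3    3.9]
 [ 477.8 -447.   111.2    5.8]]
[[173, 233], [156, 254], [186, 270], [202, 248]] [[377.8, -368.1, 107.0], [375.7, -443.6, 107.0], [474.8, -442.6, 107.0], [475.4, -367.4, 107.0]]
[[522.0, 262.0], [559.0, 262.0], [559.0, 289.0], [522.0, 289.0]] [[502.0, -774.0, 107.0], [504.3, -869.6, 107.0], [435.6, -867.1, 107.0], [433.4, -772.2, 107.0]]
[[364.0, 269.0], [395.0, 269.0], [395.0, 289.0], [364.0, 289.0]] [[474.8, -367.7, 107.0], [476.6, -447.1, 107.0], [426.0, -447.1, 107.0], [424.2, -368.0, 107.0]]
[ 335.76735728 -405.91529389   96.41826458]
[[ 602.8125538  -339.84349285   52.        ]]
```

```bash
python3 -m jog '[[[0,0,-40,0,0,0],[0,0,-65,0,0,0],[0,0,-70,0,0,0],[0,0,-70,0,0,0],[8,0,-70,0,0,0],[16,0,-70,0,0,0],[24,0,-70,0,0,0],[30,0,-70,0,0,0],[36,0,-70,0,0,0],[40,-0.5,-70,0,0,0],[40,-0.5,-70,0,0,0],[40,-0.5,-70,0,0,0]]]'
python3 - <<'E'
from h import *
g=grab('scene','s9');t=grab('top','t9')
c=lambda im,x,y,a,b:cv2.resize(im['pixels'][y:y+b,x:x+a,::-1],(400,300),interpolation=cv2.INTER_CUBIC)
cv2.imwrite('pics/c9.png',np.hstack([c(g,170,230,80,60),c(t,330,200,80,60)]))
E
```

```text
clock: 19.4
ee_pos: [374.9, -405.7, 25.2]
orientation: [-3.141, 0.026, 0.0]
contact_force: [0.8, -0.1, -1.6]
grip_width: 22.4
gripper_force: 98.3
```

View pics/c9.png

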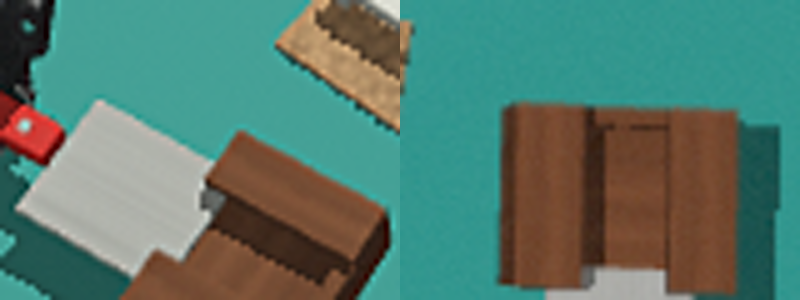

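```bash
python3 -m jog '[[[10,0,0,0,0,0],[20,0,0,0,0,0],[30,-0.5,0,0,0,0],[40,-0.5,0,0,0,0],[50,-0.5,0,0,0,0],[60,-1,0,0,0,0],[66,-1,0,0,0,0],[69,-1,0,0,0,0],[69,-1,0,0,0,0],[69,-1,0,0,0,0]]]'
python3 -m jog '[[[1,0,-1,0,0,0],[2,0,-2,0,0,0],[3,0,-2,0,0,0],[3,0,-2,0,0,0],[3,0,-2,0,0,0]]]'
```

```text
clock: 20.75
ee_pos: [443.8, -406.7, 25.3]
orientation: [-3.141, 0.026, 0.0]
contact_force: [0.1, -0.3, -0.6]
grip_width: 22.3
gripper_force: 98.3
clock: 21.38
ee_pos: [447.2, -406.8, 23.3]
orientation: [-3.141, 0.025, 0.0]
contact_force: [-0.3, 0.1, -1.8]
grip_width: 22.5
gripper_force: 98.3
```

```bash
python3 -m jog '[[[1,0,0,0,0,0],[2,0,0,0,0,0],[3,0,0,0,0,0],[3,0,0,0,0,0]]]'
python3 -m jog '[[[1,0,0,0,0,0],[2,0,0,0,0,0],[2,0,0,0,0,0],[2,0,0,0,0,0]]]'
```

```text
clock: 21.88
ee_pos: [450.3, -406.8, 23.3]
orientation: [3.141, -0.025, 0.0]
contact_force: [-0.3, 0.8, -0.8]
grip_width: 22.2
gripper_force: 98.3
clock: 22.38
ee_pos: [452.1, -406.7, 23.3]
orientation: [-3.141, 0.025, 0.0]
contact_force: [-0.3, 0.7, -1.0]
grip_width: 22.5
gripper_force: 98.3
```

```bash
python3 -m jog '[[[1,0,0,0,0,0],[2,0,0,0,0,0],[2,0,0,0,0,0],[2,0,0,0,0,0]]]'
python3 -m jog '[[[1,0,0,0,0,0],[1,0,0,0,0,0],[1,0,0,0,0,0]]]'
```

```text
clock: 22.88
ee_pos: [453.1, -406.7, 23.1]
orientation: [-3.141, 0.026, 0.003]
contact_force: [-6.0, 0.1, 0.0]
grip_width: 22.2
gripper_force: 98.5
clock: 23.25
ee_pos: [453.1, -406.7, 22.9]
orientation: [3.141, -0.027, -0.006]
contact_force: [-8.1, -0.8, 0.2]
grip_width: 21.8
gripper_force: 98.6
```

```bash
python3 -m jog '[[[-0.5,0,-1,0,0,0],[-0.5,0,-1.5,0,0,0],[-0.5,0,-1.5,0,0,0]]]'
python3 -m jog '[[[0,0,0,0,0,0],[0,0,0,0,0,0],[0,0,0,0,0,0],[0,0,0,0,0,0],[0,0,40,0,0,0],[0,0,90,0,0,0],[0,0,140,0,0,0],[-30,50,190,0,0,0.17],[-30,100,230,0,0,0.34],[-30,150,230,0,0,0.5],[-30,200,230,0,0,0.6],[-30,200,230,0,0,0.6],[-30,200,230,0,0,0.6]]]' 1
python3 - <<'E'
from h import *
g=grab('scene','s10');t=grab('top','t10')
c=lambda im,x,y,a,b:cv2.resize(im['pixels'][y:y+b,x:x+a,::-1],(400,300),interpolation=cv2.INTER_CUBIC)
cv2.imwrite('pics/c10.png',np.vstack([np.hstack([c(g,170,220,120,90),c(t,280,190,120,90)]),np.hstack([c(t,80,150,200,150),c(g,220,80,200,150)])]))
E
```

```text
clock: 23.62
ee_pos: [453.1, -406.8, 21.7]
orientation: [-3.141, 0.026, 0.005]
contact_force: [-6.9, -0.4, 1.5]
grip_width: 22.3
gripper_force: 98.7
clock: 25.25
ee_pos: [425.1, -207.2, 252.1]
orientation: [3.008, 0.903, 0.001]
contact_force: [-0.1, -0.1, -0.2]
grip_width: 85.6
gripper_force: 0.0
```

View pics/c10.png

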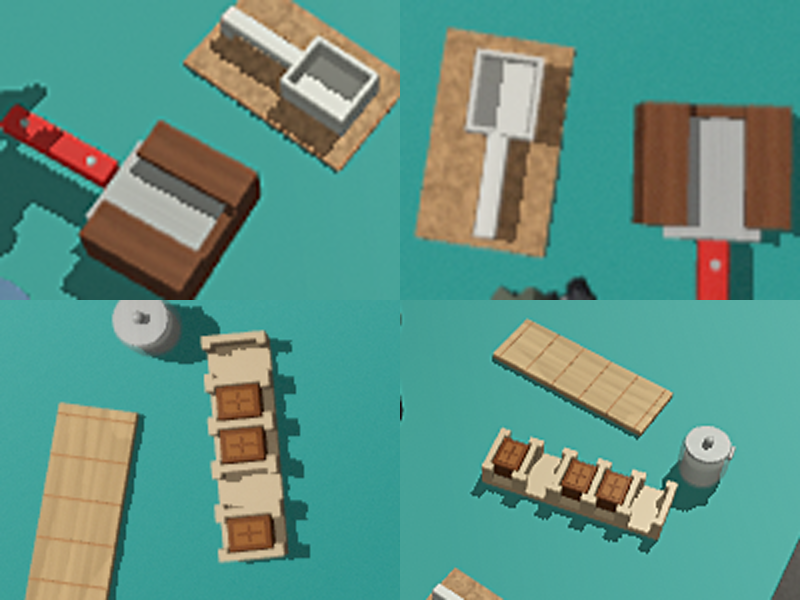

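```bash
python3 -m jog '[[[0,0,0,0,0,0.17],[5,10,10,0,0,0.34],[10,30,20,0,0,0.51],[15,50,30,0,0,0.68],[20,70,40,0,0,0.85],[25,90,50,0,0,1.02],[30,110,60,0,0,1.19],[35,130,70,0,0,1.36],[40,150,70,0,0,1.53],[45,170,70,0,0,1.7],[50,190,70,0,0,1.87],[55,210,70,0,0,2.04],[60,230,70,0,0,2.21],[65,250,70,0,0,2.38],[65,260,70,0,0,2.55],[65,260,70,0,0,2.637],[65,260,70,0,0,2.637],[65,260,70,0,0,2.637]]]'
python3 -c "
from h import *
grab('wrist','w11')"
python3 -m jog '[[[0,30,0,0,0,0],[0,60,0,0,0,0],[0,60,0,0,0,0],[0,60,0,0,0,0]]]'
python3 - <<'E'
from h import *
for n in('w11','w12'):
    f=grab('wrist',n) if n=='w12' else load(n)
    m=mask(f,(3,150,40),(14,255,220)); m[310:]=0
    m=cv2.morphologyEx(m,cv2.MORPH_CLOSE,np.ones((5,5)))
    for A,p,c in boxes(m,700): q=plane(f,p,42);print(A,p.round(1).tolist(),q.mean(0).round(1),[np.linalg.norm(q[i]-q[i-1]).round(1) for i in range(4)])
a,b=load('w11')['pixels'],load('w12')['pixels']
cv2.imwrite('pics/c11.png',np.hstack([cv2.resize(x[:330,130:460,::-1],(400,400)) for x in(a,b)]))
E
```

```text
clock: 27.6
ee_pos: [490.0, 52.5, 321.5]
orientation: [0.12, -3.139, 0.0]
contact_force: [-0.6, -0.4, -0.2]
grip_width: 85.7
gripper_force: 0.0
clock: 28.15
ee_pos: [489.7, 112.8, 321.7]
orientation: [0.123, -3.139, 0.001]
contact_force: [0.4, -0.2, -0.6]
grip_width: 85.3
gripper_force: 0.0
2008.0 [[245.3000030517578, 122.80000305175781], [297.79998779296875, 120.0], [300.0, 160.5], [247.39999389648438, 163.3000030517578]] [469.8  52.5  42. ] [np.float64(46.0), np.float64(59.0), np.float64(45.9), np.float64(60.8)]
1590.5 [[252.3000030517578, 223.8000030517578], [300.79998779296875, 221.39999389648438], [302.6000061035156, 256.1000061035156], [254.10000610351562, 258.5]] [589.1  67.6  42. ] [np.float64(46.0), np.float64(58.9), np.float64(45.9), np.float64(60.6)]
1425.5 [[255.5, 268.79998779296875], [302.20001220703125, 266.70001220703125], [303.70001220703125, 298.79998779296875], [257.0, 301.0]] [648.8  75.2  42. ] [np.float64(45.8), np.float64(58.8), np.float64(45.7), np.float64(60.4)]
2069.0 [[191.89999389648438, 118.5], [246.5, 115.9000015258789], [248.39999389648438, 156.8000030517578], [193.8000030517578, 159.39999389648438]] [469.8  52.8  42. ] [np.float64(46.1), np.float64(61.2), np.float64(45.9), np.float64(63.1)]
1631.5 [[203.5, 220.10000610351562], [253.10000610351562, 217.89999389648438], [254.60000610351562, 252.89999389648438], [205.0, 255.0]] [589.1  68.4  42. ] [np.float64(46.0), np.float64(60.1), np.float64(45.9), np.float64(61.9)]
1459.0 [[207.89999389648438, 265.20001220703125], [256.29998779296875, 263.29998779296875], [257.6000061035156, 295.70001220703125], [209.1999969482422, 297.70001220703125]] [648.6  75.8  42. ] [np.float64(45.9), np.float64(60.9), np.float64(45.8), np.float64(62.6)]
```

View pics/c11.png

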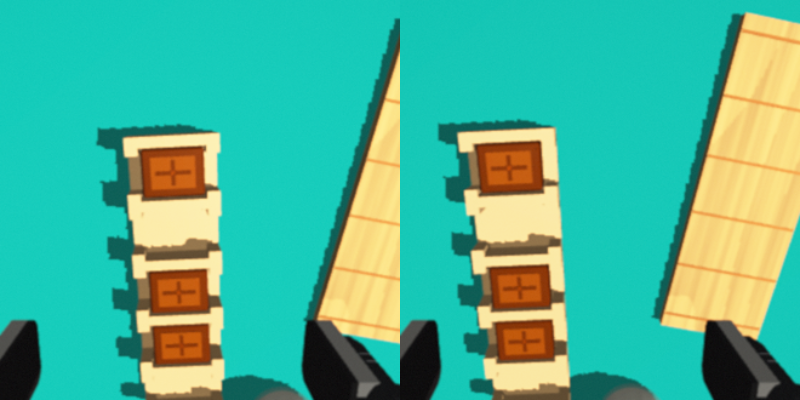

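```bash
python3 -m jog '[[[-20,-40,-40,0,0,0.049],[-20,-60,-90,0,0,0.049],[-20,-60,-140,0,0,0.049],[-20,-60,-190,0,0,0.049],[-20,-60,-235,0,0,0.049],[-20,-60,-265,0,0,0.049],[-20,-60,-285,0,0,0.049],[-20,-60,-300,0,0,0.049],[-20,-60,-310,0,0,0.049],[-20,-60,-310,0,0,0.049],[-20,-60,-310,0,0,0.049]]]'
```

```text
clock: 29.58
ee_pos: [470.2, 53.0, 12.3]
orientation: [-0.201, 3.134, -0.0]
contact_force: [0.7, 0.3, 1.2]
grip_width: 85.5
gripper_force: 0.0
```

```bash
python3 -m jog '[[[0,0,-1,0,0,0],[0,0,-1,0,0,0],[0,0,-1,0,0,0],[0,0,-1,0,0,0],[0,0,-1,0,0,0],[0,0,-1,0,0,0]]]' 0 70
python3 -m jog '[[[0,0,6,0,0,0],[0,0,14,0,0,0],[0,0,24,0,0,0],[0,0,45,0,0,0],[0,0,80,0,0,0],[0,0,110,0,0,0],[0,0,110,0,0,0]]]'
```

```text
clock: 30.32
ee_pos: [470.2, 53.2, 11.6]
orientation: [-0.201, 3.134, -0.0]
contact_force: [-0.8, -0.9, 5.8]
grip_width: 59.1
gripper_force: 75.6
clock: 31.2
ee_pos: [471.7, 53.2, 123.4]
orientation: [-0.201, 3.13, -0.001]
contact_force: [0.3, 0.0, -1.0]
grip_width: 58.8
gripper_force: 75.3
```

```bash
python3 -m jog '[[[-9,50,0,0,0,-0.05],[-18,100,0,0,0,-0.1],[-27,150,0,0,0,-0.15],[-37,200,0,0,0,-0.2],[-47,249,0,0,0,-0.239],[-47,249,-30,0,0,-0.239],[-47,249,-70,0,0,-0.239],[-47,249,-95,0,0,-0.239],[-47,249,-103,0,0,-0.239],[-47,249,-107,0,0,-0.239],[-47,249,-107,0,0,-0.239],[-47,249,-107,0,0,-0.239]]]'
python3 -m jog '[[[0,0,-1,0,0,0],[0,0,-2,0,0,0],[0,0,-2,0,0,0]]]'
```

```text
clock: 32.7
ee_pos: [423.4, 302.6, 14.7]
orientation: [0.174, 3.135, 0.001]
contact_force: [-0.2, 0.8, -2.0]
grip_width: 58.9
gripper_force: 75.5
clock: 33.08
ee_pos: [422.7, 302.2, 11.8]
orientation: [0.174, 3.137, -0.0]
contact_force: [-0.1, 0.3, -0.1]
grip_width: 59.4
gripper_force: 75.5
```

```bash
python3 -m jog '[[[0,0,-1,0,0,0],[0,0,-1,0,0,0]]]'
python3 -m jog '[[[0,0,0,0,0,0],[0,0,0,0,0,0],[0,0,0,0,0,0],[0,0,0,0,0,0],[0,0,30,0,0,0],[0,0,70,0,0,0],[0,0,120,0,0,0],[30,-40,130,0,0,0.05],[60,-80,130,0,0,0.1],[90,-120,130,0,0,0.15],[120,-165,130,0,0,0.2],[145,-205,130,0,0,0.239],[166,-234,130,0,0,0.239],[166,-234,130,0,0,0.239],[166,-234,130,0,0,0.239]]]' 1
python3 - <<'E'
from h import *
f=grab('top','t13');s=readout.state();o=s['orientation'];print(s['ee_pos'],2*np.degrees(np.arctan2(o[1],o[0]))-90)
t=f
for n in('t13',):
    m=mask(f,(8,140,60),(15,220,190)); m[320:]=0;m[:,:90]=0;m[:,225:]=0
    for A,p,c in boxes(m,80): print(A,plane(f,p,42).mean(0).round(1))
E
```

```text
clock: 33.33
ee_pos: [422.7, 302.3, 11.6]
orientation: [0.174, 3.136, 0.0]
contact_force: [-2.8, -1.7, 7.9]
grip_width: 58.8
gripper_force: 76.7
clock: 35.2
ee_pos: [587.9, 68.6, 140.4]
orientation: [0.201, -3.134, -0.001]
contact_force: [-0.5, 0.4, 0.2]
grip_width: 85.5
gripper_force: 0.0
[587.74280758  68.99229621 140.5076737 ] -262.6095738932095
791.5 [1212.1  218.1   42. ]
282.0 [649.4  74.9  42. ]
133.5 [577.8  66.2  42. ]
```

```bash
python3 -m jog '[[[1,-0.5,-45,0,0,0],[1,-0.5,-85,0,0,0],[1,-0.5,-105,0,0,0],[1,-0.5,-118,0,0,0],[1,-0.5,-127,0,0,0],[1,-0.5,-129,0,0,0],[1,-0.5,-129,0,0,0],[1,-0.5,-129,0,0,0]]]'
python3 -m jog '[[[0,0,0,0,0,0],[0,0,0,0,0,0],[0,0,0,0,0,0],[0,0,0,0,0,0],[0,0,0,0,0,0],[0,0,0,0,0,0]]]' 0 70
python3 -m jog '[[[0,0,6,0,0,0],[0,0,14,0,0,0],[0,0,24,0,0,0],[0,0,45,0,0,0],[0,0,80,0,0,0],[0,0,110,0,0,0],[0,0,110,0,0,0]]]'
python3 -c "
from h import *
grab('top','t14');a=grab('scene','s14')
cv2.imwrite('pics/c14.png',cv2.resize(a['pixels'][60:210,200:400,::-1],(800,600),interpolation=cv2.INTER_CUBIC))"
```

```text
clock: 36.25
ee_pos: [590.2, 67.7, 12.5]
orientation: [-0.201, 3.134, -0.0]
contact_force: [1.4, 0.2, -0.6]
grip_width: 85.6
gripper_force: 0.0
clock: 37.0
ee_pos: [590.3, 67.7, 12.5]
orientation: [-0.201, 3.134, -0.0]
contact_force: [-0.7, 1.2, 6.1]
grip_width: 58.5
gripper_force: 76.4
clock: 37.88
ee_pos: [591.8, 67.8, 124.8]
orientation: [-0.201, 3.129, -0.001]
contact_force: [0.5, -0.0, -1.1]
grip_width: 58.7
gripper_force: 75.8
```

View pics/c14.png

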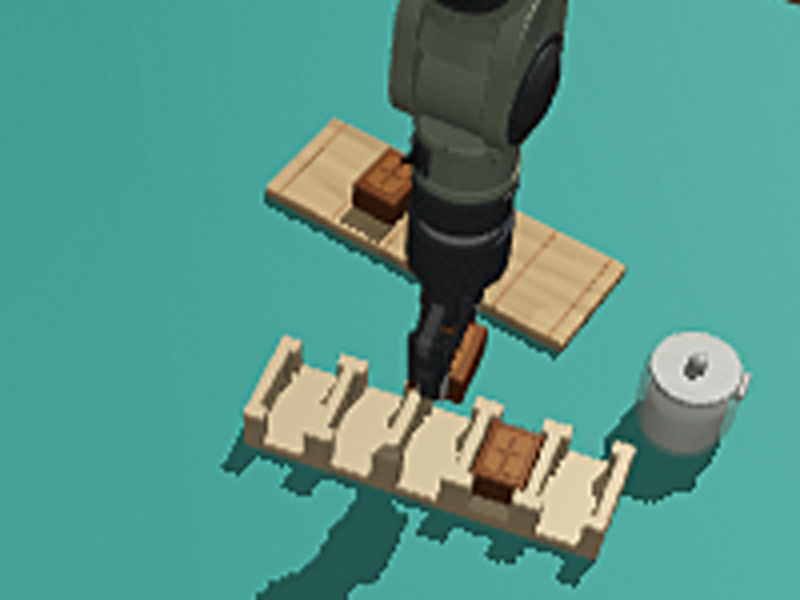

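```bash
python3 -m jog '[[[-20,45,0,0,0,-0.05],[-42,90,0,0,0,-0.1],[-64,135,0,0,0,-0.15],[-86,182,0,0,0,-0.2],[-109,228,0,0,0,-0.239],[-109,228,-30,0,0,-0.239],[-109,228,-70,0,0,-0.239],[-109,228,-95,0,0,-0.239],[-109,228,-103,0,0,-0.239],[-109,228,-107,0,0,-0.239],[-109,228,-109,0,0,-0.239],[-109,228,-110,0,0,-0.239],[-109,228,-110,0,0,-0.239]]]'
```

```text
clock: 39.6
ee_pos: [481.3, 296.0, 12.5]
orientation: [0.174, 3.135, 0.001]
contact_force: [0.6, 0.3, 1.3]
grip_width: 58.8
gripper_force: 75.8
```

```bash
python3 -m jog '[[[0,0,-0.5,0,0,0],[0,0,-0.5,0,0,0]]]'
python3 -m jog '[[[0,0,0,0,0,0],[0,0,0,0,0,0],[0,0,0,0,0,0],[0,0,0,0,0,0],[0,0,30,0,0,0],[0,0,70,0,0,0],[0,0,120,0,0,0],[30,-40,130,0,0,0.05],[60,-80,130,0,0,0.1],[90,-120,130,0,0,0.15],[120,-160,130,0,0,0.2],[145,-195,130,0,0,0.239],[167,-220,130,0,0,0.239],[167,-220,130,0,0,0.239],[167,-220,130,0,0,0.239]]]' 1
python3 -c "
from cell import readout
s=readout.state();print(s['ee_pos'])"
```

```text
clock: 39.85
ee_pos: [481.3, 296.0, 12.5]
orientation: [0.174, 3.135, 0.001]
contact_force: [-1.8, -0.8, 6.5]
grip_width: 58.4
gripper_force: 76.8
clock: 41.72
ee_pos: [646.9, 76.1, 140.9]
orientation: [0.201, -3.134, -0.001]
contact_force: [0.1, -0.2, 1.8]
grip_width: 85.7
gripper_force: 0.0
[646.93558323  76.07939491 140.86032264]
```

```bash
python3 -m jog '[[[1,-0.5,-45,0,0,0],[1,-0.5,-85,0,0,0],[1,-0.5,-105,0,0,0],[1,-0.5,-118,0,0,0],[1,-0.5,-127,0,0,0],[1,-0.5,-129,0,0,0],[1,-0.5,-129,0,0,0],[1,-0.5,-129,0,0,0]]]'
python3 -m jog '[[[0,0,0,0,0,0],[0,0,0,0,0,0],[0,0,0,0,0,0],[0,0,0,0,0,0],[0,0,0,0,0,0],[0,0,0,0,0,0]]]' 0 70
python3 -m jog '[[[0,0,6,0,0,0],[0,0,14,0,0,0],[0,0,24,0,0,0],[0,0,45,0,0,0],[0,0,80,0,0,0],[0,0,110,0,0,0],[0,0,110,0,0,0]]]'
```

```text
clock: 42.72
ee_pos: [649.3, 75.2, 13.1]
orientation: [-0.201, 3.134, -0.0]
contact_force: [0.2, 0.5, 0.4]
grip_width: 85.5
gripper_force: 0.0
clock: 43.48
ee_pos: [649.3, 75.2, 13.0]
orientation: [-0.201, 3.134, -0.0]
contact_force: [0.3, -0.9, 6.1]
grip_width: 58.8
gripper_force: 76.8
clock: 44.35
ee_pos: [650.9, 75.3, 125.7]
orientation: [-0.201, 3.129, -0.001]
contact_force: [0.1, -1.2, -2.2]
grip_width: 58.5
gripper_force: 76.2
```

```bash
python3 -m jog '[[[-20,42,0,0,0,-0.05],[-42,85,0,0,0,-0.1],[-64,128,0,0,0,-0.15],[-86,172,0,0,0,-0.2],[-108,214,0,0,0,-0.239],[-108,214,-30,0,0,-0.239],[-108,214,-70,0,0,-0.239],[-108,214,-95,0,0,-0.239],[-108,214,-103,0,0,-0.239],[-108,214,-107,0,0,-0.239],[-108,214,-109,0,0,-0.239],[-108,214,-110,0,0,-0.239],[-108,214,-110,0,0,-0.239]]]'
python3 -m jog '[[[0,0,-0.5,0,0,0],[0,0,-0.5,0,0,0]]]'
```

```text
clock: 45.98
ee_pos: [541.3, 289.5, 13.1]
orientation: [0.174, 3.135, 0.001]
contact_force: [0.0, 0.6, 0.3]
grip_width: 59.1
gripper_force: 76.3
clock: 46.22
ee_pos: [541.3, 289.5, 13.0]
orientation: [0.174, 3.135, 0.001]
contact_force: [-0.7, -0.4, 6.5]
grip_width: 58.9
gripper_force: 77.1
```

Release, lift and retreat to the start area, then check everything.

```bash
python3 -m jog '[[[0,0,0,0,0,0],[0,0,0,0,0,0],[0,0,0,0,0,0],[0,0,0,0,0,0],[0,0,30,0,0,0],[0,0,80,0,0,0],[0,0,130,0,0,0],[0,0,190,0,0,0],[-50,20,220,0,0,0],[-100,40,220,0,0,0],[-150,80,220,0,0,0],[-200,120,220,0,0,0],[-250,160,220,0,0,0],[-290,200,220,0,0,0],[-290,200,220,0,0,0],[-290,200,220,0,0,0]]]' 1
python3 - <<'E'
from h import *
t=grab('top','t20');g=grab('scene','s20')
c=lambda im,x,y,a,b:cv2.resize(im['pixels'][y:y+b,x:x+a,::-1],(400,300),interpolation=cv2.INTER_CUBIC)
cv2.imwrite('pics/c20.png',np.vstack([np.hstack([c(g,160,200,160,120),c(t,280,180,160,120)]),np.hstack([c(t,80,150,200,150),c(g,220,70,200,150)])]))
m=mask(t,(8,140,60),(15,220,190)); m[:,:90]=0;m[:,160:]=0
R=np.deg2rad(-6.4);u=np.array([np.cos(R),np.sin(R)]);v=np.array([-u[1],u[0]])
for A,p,cc in boxes(m,80): q=plane(t,p,42).mean(0)[:2]-[481.4,296.1];print('block in board',A,(q@u).round(1),(q@v).round(1))
m=mask(t,(0,0,140),(180,35,255)); m[:,:285]=0;m[:,335:]=0;m[:195]=0;m[270:]=0
for A,p,cc in boxes(m,20): print('scoop bits',A,plane(t,p,36).round(0).tolist())
E
```

```text
clock: 48.22
ee_pos: [250.6, 489.0, 231.6]
orientation: [0.173, 3.137, -0.001]
contact_force: [0.4, -0.5, -0.4]
grip_width: 85.2
gripper_force: 0.0
block in board 343.5 -59.9 -0.9
block in board 318.5 0.4 -0.0
block in board 315.0 62.0 -3.5
scoop bits 365.5 [[544.0, -207.0, 36.0], [678.0, -219.0, 36.0], [674.0, -276.0, 36.0], [539.0, -263.0, 36.0]]
```

View pics/c20.png

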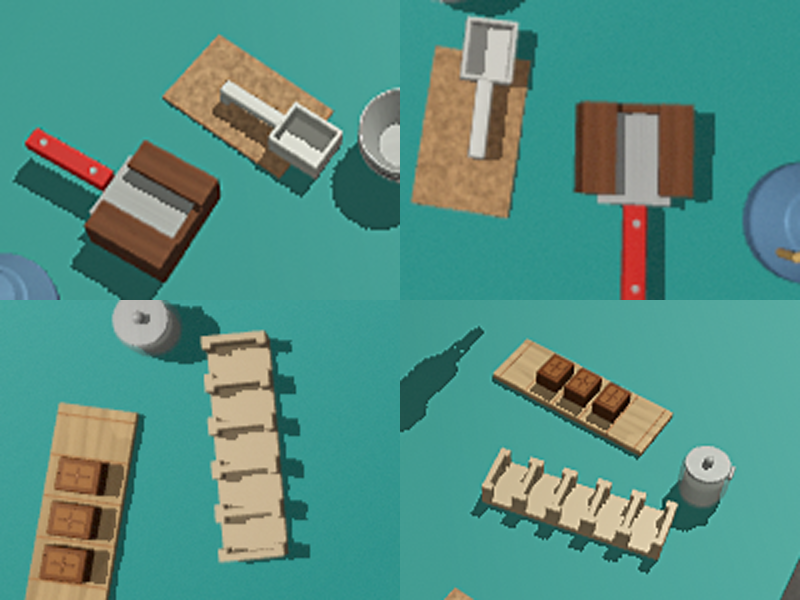

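```bash
python3 -m jog '[[[20,-40,40,0,0,0],[40,-90,90,0,0,0],[60,-140,90,0,0,0],[80,-190,90,0,0,0],[100,-240,90,0,0,0],[115,-290,90,0,0,0],[130,-340,90,0,0,0],[145,-390,90,0,0,0],[160,-440,90,0,0,0],[175,-490,90,0,0,0],[190,-540,90,0,0,0],[205,-590,90,0,0,0],[220,-640,90,0,0,0],[230,-670,90,0,0,0],[230,-670,90,0,0,0],[230,-670,90,0,0,0]]]'
python3 -c "
from h import *
grab('wrist','w21')"
python3 -m jog '[[[0,-40,0,0,0,0],[0,-80,0,0,0,0],[0,-80,0,0,0,0],[0,-80,0,0,0,0]]]'
python3 - <<'E'
from h import *
a=load('w21');b=grab('wrist','w22')
for f in(a,b):
    m=mask(f,(0,0,140),(180,40,255)); m[330:]=0
    for A,p,c in boxes(m,400): print(A,p.round(0).tolist(),[q.tolist() for q in cv2.approxPolyDP(c,4,True)[:,0]])
o=[cv2.resize(f['pixels'][120:330,120:400,::-1],(400,300),interpolation=cv2.INTER_CUBIC) for f in(a,b)]
cv2.imwrite('pics/c21.png',np.hstack(o))
E
```

```text
clock: 50.32
ee_pos: [479.8, -181.3, 321.6]
orientation: [-0.177, -3.136, -0.001]
contact_force: [-0.2, -0.0, -0.4]
grip_width: 85.3
gripper_force: 0.0
clock: 50.88
ee_pos: [480.4, -259.7, 321.9]
orientation: [-0.173, -3.137, -0.001]
contact_force: [0.5, 0.6, 0.9]
grip_width: 85.4
gripper_force: 0.0
2856.5 [[212.0, 210.0], [257.0, 208.0], [261.0, 323.0], [216.0, 324.0]] [[242, 209], [228, 214], [231, 276], [215, 278], [220, 324], [260, 322], [258, 276], [244, 276]]
2540.0 [[54.0, 194.0], [120.0, 187.0], [127.0, 264.0], [61.0, 271.0]] [[119, 188], [54, 195], [67, 205], [84, 268], [114, 264], [97, 200], [120, 194]]
2143.5 [[434.0, 108.0], [515.0, 88.0], [524.0, 125.0], [443.0, 146.0]] [[515, 89], [436, 108], [437, 120], [451, 139], [446, 135], [447, 140], [466, 140], [473, 131], [499, 131], [499, 109], [487, 103], [503, 98], [506, 105], [513, 104]]
898.0 [[454.0, 158.0], [516.0, 136.0], [528.0, 168.0], [466.0, 191.0]] [[517, 139], [454, 159], [501, 178], [501, 158], [495, 155], [517, 155]]
2904.0 [[274.0, 202.0], [318.0, 202.0], [318.0, 317.0], [274.0, 317.0]] [[302, 202], [290, 206], [290, 269], [275, 271], [276, 317], [318, 314], [318, 271], [304, 269]]
2531.0 [[117.0, 185.0], [184.0, 179.0], [191.0, 257.0], [124.0, 263.0]] [[183, 180], [117, 186], [119, 193], [131, 198], [144, 260], [173, 257], [161, 192], [183, 186]]
2280.0 [[485.0, 104.0], [559.0, 86.0], [568.0, 125.0], [494.0, 143.0]] [[559, 87], [508, 99], [506, 115], [491, 114], [493, 139], [559, 124], [559, 99], [554, 97]]
1792.0 [[493.0, 147.0], [559.0, 141.0], [563.0, 180.0], [496.0, 186.0]] [[559, 141], [523, 150], [510, 146], [511, 165], [495, 163], [496, 184], [559, 171]]
```

View pics/c21.png

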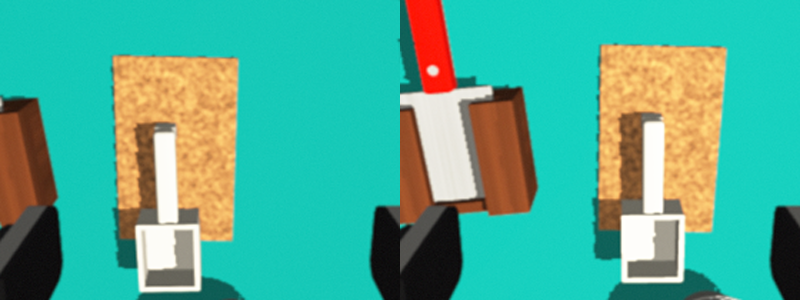

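```bash
python3 - <<'E'
from h import *
a=load('w21');b=load('w22')
ua=[(227.5,210),(243,209.5),(231,276),(244.5,276),(215,278),(258.5,276.5),(220,324),(260.5,322)];ub=[(289.5,204),(303,203),(290,269),(304,269),(275,271),(318.5,270),(276,317),(318.5,315)]
print(tri(a,ua,b,ub).round(1))
for f,u in((a,ua),(b,ub)):
    h=plane(f,u[:4],34);q=plane(f,u[4:],38);e=(h[0]+h[1])/2;n=(h[2]+h[3])/2;c=q.mean(0)
    d=(c-e)[:2];L=np.linalg.norm(d);print('end',e,'neck',n,'bowl',c,L,np.degrees(np.arctan2(d[1],d[0])),'origin',e[:2]+d/L*80,c[:2]-d/L*40)
    print(q.round(0).tolist())
print(readout.state()['ee_pos'])
E
```

```text
[[ 5.413e+02 -2.434e+02  2.230e+01  1.700e+00]
 [ 5.468e+02 -2.256e+02  7.300e+00  8.000e-01]
 [ 6.294e+02 -2.514e+02  2.640e+01  3.000e-01]
 [ 6.298e+02 -2.333e+02  2.960e+01  3.000e-01]
 [ 6.258e+02 -2.708e+02  3.480e+01  1.000e-01]
 [ 6.314e+02 -2.150e+02  3.260e+01  4.000e-01]
 [ 7.013e+02 -2.774e+02  2.350e+01  1.000e+00]
 [ 6.958e+02 -2.202e+02  3.640e+01  8.000e-01]]
end [ 537.65660605 -232.06655707   34.        ] neck [ 626.78355159 -241.40528775   34.        ] bowl [ 660.04466428 -244.68123654   38.        ] 123.03644555202057 -5.8847620836970504 origin [ 617.23501564 -240.26879628] [ 620.25545949 -240.58011694]
[[624.0, -270.0, 38.0], [628.0, -214.0, 38.0], [692.0, -274.0, 38.0], [695.0, -220.0, 38.0]]
end [ 538.96425213 -235.43764002   34.        ] neck [ 626.45979613 -242.47732865   34.        ] bowl [ 659.60374645 -245.7797321    38.        ] 121.08198238980596 -4.899829830961676 origin [ 618.67189612 -242.27075714] [ 619.74992446 -242.36317354]
[[624.0, -271.0, 38.0], [629.0, -215.0, 38.0], [691.0, -277.0, 38.0], [694.0, -220.0, 38.0]]
[ 480.49507153 -259.47903637  321.99426046]
```

```bash
python3 -m jog '[[[45,10,-20,0,0,0.016],[90,19,-50,0,0,0.016],[122,19.5,-90,0,0,0.016],[122,19.5,-140,0,0,0.016],[122,19.5,-190,0,0,0.016],[122,19.5,-235,0,0,0.016],[122,19.5,-270,0,0,0.016],[122,19.5,-295,0,0,0.016],[122,19.5,-310,0,0,0.016],[122,19.5,-311,0,0,0.016],[122,19.5,-311,0,0,0.016]]]'
python3 -m jog '[[[0,0,0,0,0,0],[0,0,0,0,0,0],[0,0,0,0,0,0],[0,0,0,0,0,0],[0,0,0,0,0,0],[0,0,0,0,0,0],[0,0,0,0,0,0]]]' 0 50
python3 -m jog '[[[0,0,5,0,0,0],[0,0,12,0,0,0],[-12,3,15,0,0,0],[-24,6,15,0,0,0],[-36,9,15,0,0,0],[-48,12,15,0,0,0],[-48,12,15,0,0,0],[-48,12,8,0,0,0],[-48,12,4,0,0,0],[-48,12,2,0,0,0],[-48,12,1,0,0,0],[-48,12,1,0,0,0]]]'
```

```text
clock: 52.3
ee_pos: [603.5, -241.3, 11.9]
orientation: [0.148, 3.137, -0.001]
contact_force: [-0.4, 0.3, 0.9]
grip_width: 85.4
gripper_force: 0.0
clock: 53.18
ee_pos: [602.9, -241.5, 11.1]
orientation: [0.149, 3.138, -0.001]
contact_force: [0.1, -0.0, 4.4]
grip_width: 17.2
gripper_force: 50.2
clock: 54.68
ee_pos: [554.7, -229.3, 11.7]
orientation: [-0.149, -3.138, -0.0]
contact_force: [0.1, 0.8, -0.4]
grip_width: 16.9
gripper_force: 49.6
```

```bash
python3 -m jog '[[[0,0,-1,0,0,0],[0,0,-1,0,0,0],[0,0,-1,0,0,0]]]'
python3 -m jog '[[[0,0,-0.3,0,0,0],[0,0,-0.3,0,0,0],[0,0,-0.3,0,0,0],[0,0,-0.3,0,0,0],[0,0,30,0,0,0],[0,0,80,0,0,0],[0,0,130,0,0,0],[-20,30,180,0,0,0],[-60,70,230,0,0,0],[-100,110,250,0,0,0],[-130,150,250,0,0,0],[-150,200,250,0,0,0],[-150,250,250,0,0,0],[-150,290,250,0,0,0],[-150,290,250,0,0,0],[-150,290,250,0,0,0]]]' 1
python3 - <<'E'
from h import *
t=grab('top','t30');g=grab('scene','s30')
c=lambda im,x,y,a,b:cv2.resize(im['pixels'][y:y+b,x:x+a,::-1],(400,300),interpolation=cv2.INTER_CUBIC)
cv2.imwrite('pics/c30.png',np.vstack([np.hstack([c(g,160,200,160,120),c(t,280,180,160,120)]),np.hstack([c(t,80,150,200,150),c(g,220,70,200,150)])]))
E
```

```text
clock: 55.05
ee_pos: [554.9, -229.4, 11.1]
orientation: [0.149, 3.138, -0.0]
contact_force: [-0.3, 0.6, 3.4]
grip_width: 17.2
gripper_force: 49.9
clock: 57.05
ee_pos: [404.7, 60.5, 260.8]
orientation: [0.148, 3.138, -0.001]
contact_force: [-0.5, 0.2, -0.3]
grip_width: 85.3
gripper_force: 0.0
```

View pics/c30.png

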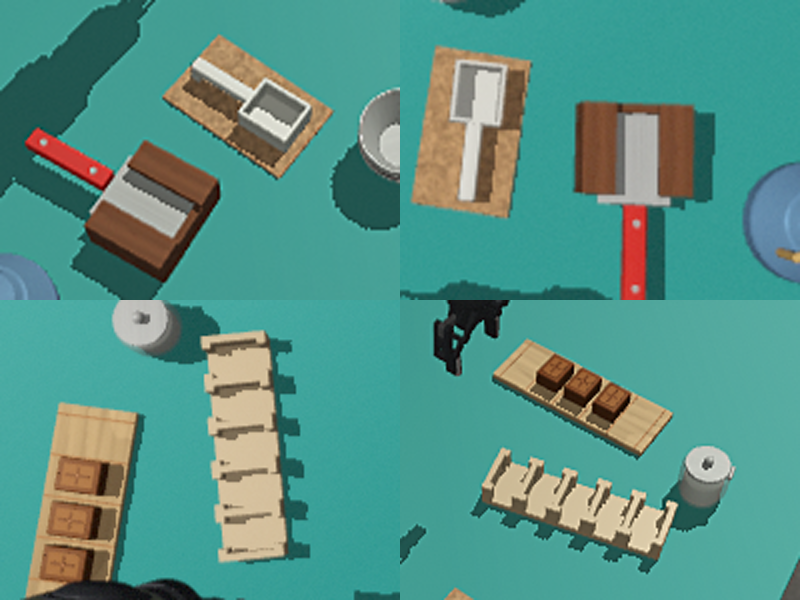

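The scoop is back in the middle of the mat, the scraper is fully home, and the three blocks lie flat on the board. Handing in.

```bash
python3 -c "
from cell import arm
print(arm.sign_off())"
```

```text
the job is handed in; nothing more can be done
None
```

I handed the job in at about 57 s with no verdict returned: the scoop is level on the mat (re-centred after it got knocked aside mid-run), the scraper is home against the holder's stop, and all three blocks that were present lie flat and right way up on the drying board.

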